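# Find the socket that fits the guarded terminal nut

### The job

Lift the guard cover off the middle terminal of the open power unit and hang it by its handle over both prongs of the hook stand, and let go of it. Then try the three sockets to find the one that fits the hex nut that was under the cover, standing any that does not fit back upright on the bench, and push the one that fits straight down over the nut until it is fully home; finish while still gripping it there, without letting go. Leave the screwdriver, the cell and the parts tray where they are.

Things in the scene. Friction and masses are not known exactly. Their poses are not given: they have to be found in the camera images.
- power_unit: Open metal power unit, fixed: base 260 (x) by 300 mm (y), top face 20 mm above the bench; origin: centre of the underside. At x = -55 mm stand three terminals, y = -80, 0, +80 mm: small, medium, large in random order; which is in the middle is not told. Beyond them (+x) a green board with parts up to 24 mm above the base; at the -y end an upright wall 100 mm above the bench.
- middle_nut (a point): Axis of the middle terminal at the foot of its nut, 25 mm above the bench, where a fitting socket's mouth rests when fully home. Axes as the unit's. Steel hex nut, fixed, 14 mm high, top edge chamfered, two flats square to the unit's x (corners on its y). Across flats: small 19, medium 24, large 30 mm. At the start hidden by the cover.
- middle_rim (a point): Centre of the open top of the round black collar (4 mm wall) round the middle nut, 20 mm above the nut's foot and 6 mm above its top. Inside diameter 32.5 / 40.5 / 48.5 mm round the small / medium / large nut. A socket too large stops on this rim, 20 mm above home; one too small stops on the nut's top, 14 mm above home; the fitting one goes fully down.
- cover: Grey plastic guard cover, open below, loose, over the middle terminal on the unit's base: 124 (x) by 80 mm (y), 34 mm high, about 220 g (varies). On top a steel bail handle: round bar 10 mm thick along x, on two 10 mm legs at x = -56 and +56 mm, bar axis 60 mm above the cover's top face. Origin: centre of its lower edge; z up.
- cover_bar (a point): Middle of the handle bar's axis, 94 mm above the cover's lower edge; x along the bar.
- hook_stand: Fixed steel hook stand. Origin under the post, at the bench; base 110 by 130 mm; post 16 mm thick; crossbar along y at its top, axis 170 mm high. Two level round prongs 8 mm thick at y = -36 and +36 mm (64 mm free between, room for the fingers) run along -x, axis 170 mm high, to x = -98 mm, then turn up to tips at x = -107 mm, top 190 mm high.
- hook_rest (a point): Good place for the middle of the cover's bar when hung: 58 mm in front of the post (stand's -x), midway between the prongs, 179 mm above the bench (the bar's axis when it rests on the prongs). The bar then lies along the stand's y, and the cover hangs clear of the post. Axes as the stand's.
- socket_small: The small one of three hex sockets, standing mouth down on the bench: dark steel body 29 mm outside diameter, 28 mm high; above it a bright square shank to grip, 20 mm across flats, from 28 to 75 mm above the mouth, flats square to x and y. About 150 g. Origin: centre of the mouth; z up. Hex bore 20.6 mm across flats, 20 mm deep, two flats square to x (corners on y). The three stand in random order.
- socket_medium: The medium one of three hex sockets, standing mouth down on the bench: dark steel body 37 mm outside diameter, 28 mm high; above it a bright square shank to grip, 20 mm across flats, from 28 to 75 mm above the mouth, flats square to x and y. About 240 g. Origin: centre of the mouth; z up. Hex bore 25.6 mm across flats, 20 mm deep, two flats square to x (corners on y). The three stand in random order.
- socket_large: The large one of three hex sockets, standing mouth down on the bench: dark steel body 45 mm outside diameter, 28 mm high; above it a bright square shank to grip, 20 mm across flats, from 28 to 75 mm above the mouth, flats square to x and y. About 360 g. Origin: centre of the mouth; z up. Hex bore 31.6 mm across flats, 20 mm deep, two flats square to x (corners on y). The three stand in random order.
- screwdriver: Screwdriver with black handle lying on the bench, roughly along the bench x, about 200 mm long. Bystander.
- cell: White cylindrical battery cell standing on end on the bench, 17 mm diameter, 45 mm high; origin at its foot. Bystander.
- parts_tray: Empty grey plastic tray with one divider, 100 by 140 mm, 25 mm high; origin under its centre. Bystander.
Mind the look-alikes: they are no part of the job. Leave any pink look-alike of the socket_small alone. Leave any pink look-alike of the socket_large alone.

How it is judged (in metres and radians):
On the way, in this order (a step that is already met when the one before it is completed fails the run):
1. the cover hangs by its handle on the two prongs of the hook stand, let go (contact force between cover and hook_stand above 0.8 N and contact force between the fingers and cover below 0.1 N and z of cover_bar in the frame of hook_stand above 0.168 m and x of cover_bar in the frame of hook_stand between -0.11 and -0.005 m and angle between the x axis of cover and the y axis of hook_stand, either way round below 0.5 rad and angle between cover's own z axis and vertical below 0.5 rad and linear speed of cover below 0.05 m/s), for 0.3 s.
2. a socket sits fully home over the middle nut (((horizontal distance between socket_small and middle_nut below 0.0035 m and z of socket_small in the frame of middle_nut below 0.004 m and angle between socket_small's own z axis and vertical below 0.06 rad) or (horizontal distance between socket_medium and middle_nut below 0.0035 m and z of socket_medium in the frame of middle_nut below 0.004 m and angle between socket_medium's own z axis and vertical below 0.06 rad) or (horizontal distance between socket_large and middle_nut below 0.0035 m and z of socket_large in the frame of middle_nut below 0.004 m and angle between socket_large's own z axis and vertical below 0.06 rad))), for 0.2 s.
At the end, for the whole second after the job is handed in: Cover hangs at rest by its bar across both prongs (0.5 rad), untouched. Fitting socket on the middle nut, within 4 mm of home, 3.5 mm of the axis, 0.06 rad of upright, gripped with over 4 N. Other two sockets upright (0.1 rad) on the bench (6 mm) (all of step 1 and (((horizontal distance between socket_small and middle_nut below 0.0035 m and z of socket_small in the frame of middle_nut below 0.004 m and angle between socket_small's own z axis and vertical below 0.06 rad) and contact force between the fingers and socket_small above 4 N and (height (world z) of socket_medium between -0.006 and 0.006 m and angle between socket_medium's own z axis and vertical below 0.1 rad) and (height (world z) of socket_large between -0.006 and 0.006 m and angle between socket_large's own z axis and vertical below 0.1 rad)) or ((horizontal distance between socket_medium and middle_nut below 0.0035 m and z of socket_medium in the frame of middle_nut below 0.004 m and angle between socket_medium's own z axis and vertical below 0.06 rad) and contact force between the fingers and socket_medium above 4 N and (height (world z) of socket_small between -0.006 and 0.006 m and angle between socket_small's own z axis and vertical below 0.1 rad) and (height (world z) of socket_large between -0.006 and 0.006 m and angle between socket_large's own z axis and vertical below 0.1 rad)) or ((horizontal distance between socket_large and middle_nut below 0.0035 m and z of socket_large in the frame of middle_nut below 0.004 m and angle between socket_large's own z axis and vertical below 0.06 rad) and contact force between the fingers and socket_large above 4 N and (height (world z) of socket_small between -0.006 and 0.006 m and angle between socket_small's own z axis and vertical below 0.1 rad) and (height (world z) of socket_medium between -0.006 and 0.006 m and angle between socket_medium's own z axis and vertical below 0.1 rad)))); the arm keeps its last pose, push and grip.
It fails at once if the screwdriver, the cell or the parts tray is moved by more than 30 mm (distance of any of screwdriver, cell, parts_tray from where it was at the start of the episode above 0.03 m).
It also fails if it takes over 67 s, if anything falls off the work surface, if the arm or the gripper's body presses on something with over 40 N, if the wrist force passes 120 N, or if a joint passes its speed limit or range.

### The arm

A 6-joint arm with a two-finger parallel gripper is mounted at the origin on the work surface. World frame = base frame: x ahead of the robot, y to its left, z up, the work surface at z = 0. Lengths are in mm, angles in rad, forces in N, time in s.
With the tool pointing down it reaches from about 400 to 825 mm from the base axis. Payload 7 kg.
Tool frame: the origin (TCP) lies at the very end of the fingers, on their centre line; the grasp point (between the pads) lies 19 mm behind it; z points along the fingers, y is the direction in which the jaws open and shut (so a half turn about z gives the same grasp; the last joint's range is limited). The gripper opens to 88 mm and grips with 3 to 60 N. Pads are 19 mm wide; open, the fingers measure 130 mm over their backs; the gripper's body (78 mm by 193 mm) begins 47 mm behind the grasp point.
Start: joints at [-0.989, 0.359, 0.012, 0, -1.224, -0.288], TCP at [195.448, -646.061, 206.461] pointing down, gripper open.
Joint ranges: [-3.07, 3.07], [-1.43, 2.12], [-1.02, 1.25], [-3.03, 1.67], [-3.05, -0], [-3.03, 3.03]. Speed limits (rad/s): [2.39, 2.39, 3.01, 3.14, 3.14, 3.14].

### API

Orientations are given as a unit quaternion [x, y, z, w].
In Python, from plant import bot gives the robot as it stands. Calls block until the motion is done:
- bot.move_ptp(position, orientation): joint-space move of the TCP to a pose.
- bot.line_to(position, velocity=150, ori=None): straight line of the TCP; ori=None keeps the orientation; velocity is the mean speed in mm/s.
- bot.move_joints(angles): joint-space move.
- bot.move_gripper(opening, force=None): finger opening in mm; force is the grip in N (None keeps the last); returns when the fingers have stopped.
- bot.pause(seconds).
- bot.solve_ik(position, orientation): joint angles nearest the present ones, or None.
- bot.read_state(): the state.
- bot.camera(name): name is "scene" or "top"; returns the picture (384x512x3 uint8, red, green, blue); there is no depth.
- bot.get_calibration(name): a dict with "fx", "fy", "cx", "cy" (pixels), "distortion" ([k1, k2, p1, p2, k3] as OpenCV has them; the pictures are not rectified), "view" (4x4, takes a point from world to camera coordinates). Camera axes: x right, y up, looking along -z (the intrinsics and any distortion apply to the point x, -y, -z); pixel columns grow to the right and rows downward; lengths in mm; the calibration is good to about 2 mm. A picture is of the moment at which its call begins. get_calibration takes no time and is no camera call.
A pose or a line that the arm cannot do raises bot.Unreachable and nothing moves.
- bot.close_job(): hands the job in, once; it reports no verdict.
The state is a dict: "t": time; "joint_pos": joint angles; "qvel": joint speeds; "tau": joint torques, N m; "tcp_pos": TCP position; "eef_rot": TCP orientation; "contact_force": force on the tool from outside, world axes, zero at the start; "moment": the same for the moment, N m; "width": finger opening in mm.
Only numpy, scipy, OpenCV 4.12 (cv2) and the standard library are available. Lean on these libraries where they do the work, as an engineer would, in place of code of your own. Each camera call takes 0.05 s, during which the arm holds its last target.

## Working session

There is one attempt and no reset: what is moved stays moved. The work goes in short steps, each a Python script; the robot and the scene stay as the last script left them, time stands still between calls to the robot, and variables do not carry over. Pictures are saved under pics/ and viewed, and the job is handed in when it is done.

```bash
ls; mkdir -p pics
python3 - <<'E'
from plant import bot
import cv2
for n in ("scene","top"):
    im=bot.camera(n); cv2.imwrite(f"pics/{n}0.png",im[:,:,::-1])
    print(n,{k:(v if not hasattr(v,'tolist') else v.tolist()) for k,v in bot.get_calibration(n).items()})
s=bot.read_state();print(s)
E
```

```text
pics
scene {'fx': 486.42786222240375, 'fy': 486.42786222240375, 'cx': 247.08515743226118, 'cy': 198.0179944814839, 'distortion': [0.0535753759107811, 0.0, 0.0, 0.0, 0.0], 'view': [[0.7537931593666911, 0.6569783926493052, -0.013238749333575337, -497.83150203061325], [-0.5523868786622483, 0.6444431931560419, 0.5287359521317071, 161.87677491191607], [0.3558997178613107, -0.3912446324063495, 0.8486831142655424, -1363.6123720594], [0.0, 0.0, 0.0, 1.0]]}
top {'fx': 362.01913953157197, 'fy': 362.01913953157197, 'cx': 256.4538505539387, 'cy': 188.62591584885973, 'distortion': [0.02526471231596171, 0.0, 0.0, 0.0, 0.0], 'view': [[-0.027261882681995052, -0.9993248764415296, -0.02462886675742713, 131.39383456077903], [0.9910296384653681, -0.030243818236999974, 0.1301751402597646, -550.4898600875131], [-0.13083212692544288, -0.02085911751655078, 0.9911850744339299, -913.2002061983028], [0.0, 0.0, 0.0, 1.0]]}
{'t': 0.1, 'joint_pos': array([-9.88907567e-01,  3.59315770e-01,  1.11507014e-02, -3.12500672e-04,
       -1.22406257e+00, -2.88114960e-01]), 'qvel': array([ 0.00091291, -0.00171399,  0.00160764, -0.00033542,  0.00297907,
       -0.00108342]), 'tau': array([-1.06083233e-03, -5.84160948e+01,  2.93752098e+01,  7.01556891e+00,
        1.02030986e-02, -4.65919322e-05]), 'tcp_pos': array([ 195.31138261, -645.65023   ,  205.61543258]), 'eef_rot': array([-1.46306600e-01,  9.89239023e-01,  7.10919066e-04, -1.68355479e-04]), 'contact_force': array([-0.24472056, -0.71084584, -0.12737973]), 'moment': array([ 0.07795219,  0.03043535, -0.0022114 ]), 'width': 87.48898715880485}
```

View pics/scene0.png

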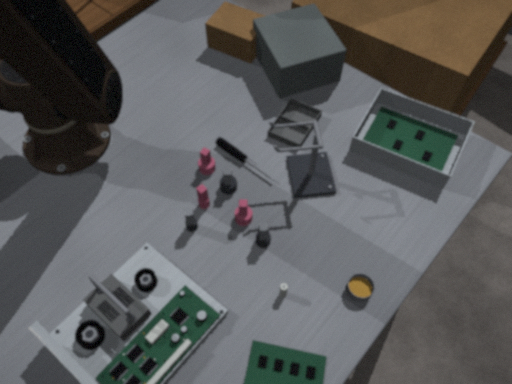

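View pics/top0.png

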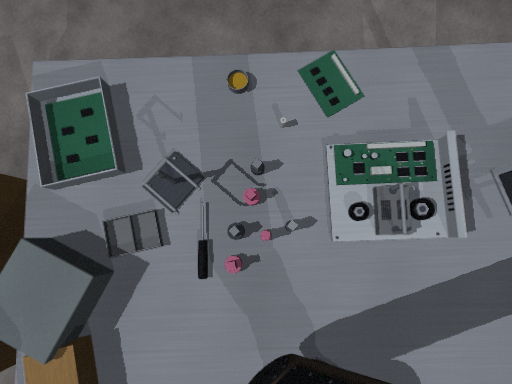

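Run:
```python
import cv2
t=cv2.imread("pics/top0.png"); s=cv2.imread("pics/scene0.png")
def sv(im,x0,y0,x1,y1,k,n): cv2.imwrite("pics/"+n,cv2.resize(im[y0:y1,x0:x1],None,fx=k,fy=k,interpolation=cv2.INTER_CUBIC))
sv(t,315,120,475,250,5,"t_unit.png")
sv(t,130,100,310,290,3,"t_mid.png".replace("mid","mid"))
sv(t,215,145,310,285,4,"t_sock.png")
sv(s,170,90,350,260,3,"s_mid.png")
sv(s,30,235,240,384,3.8,"s_unit.png")
```

```text
(no output)
```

View pics/t_unit.png

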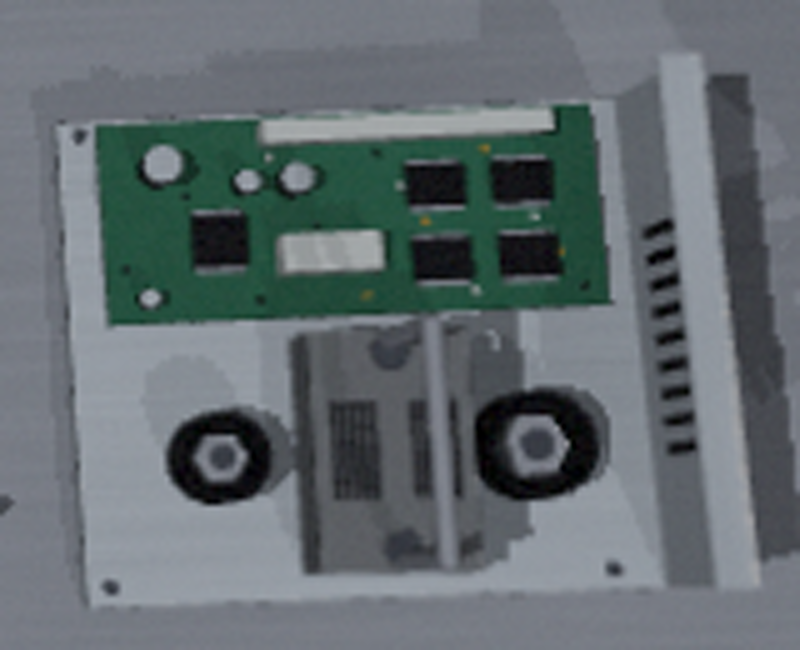

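View pics/t_mid.png

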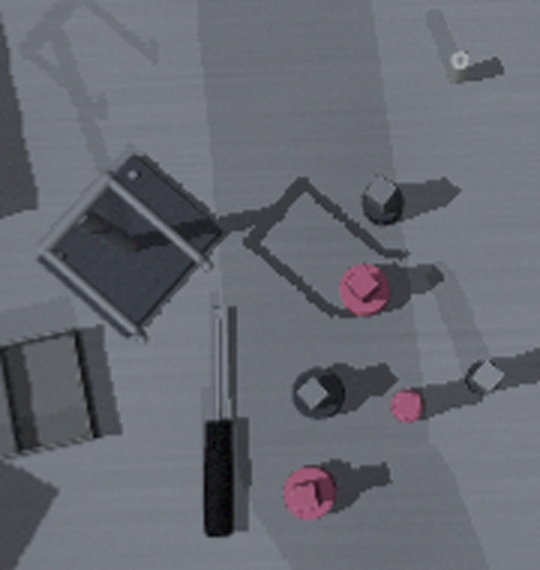

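View pics/t_sock.png

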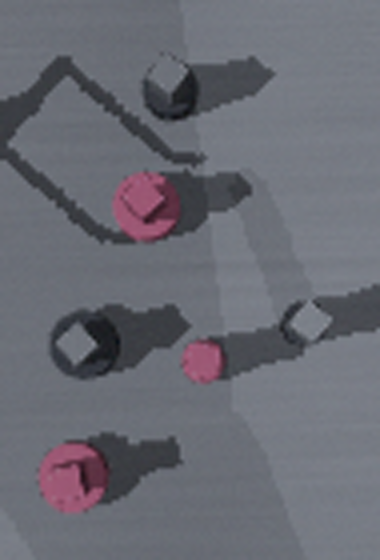

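View pics/s_mid.png

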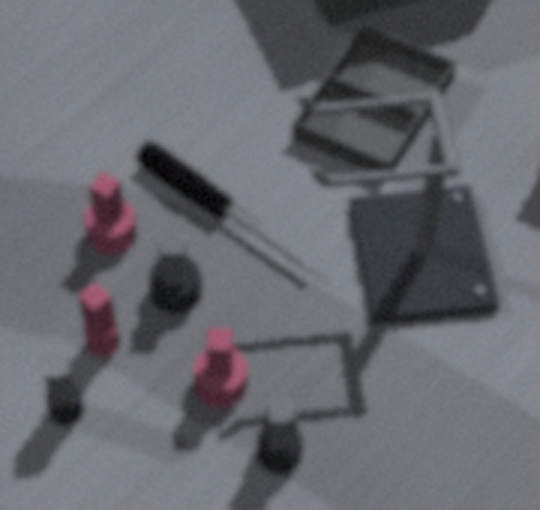

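View pics/s_unit.png

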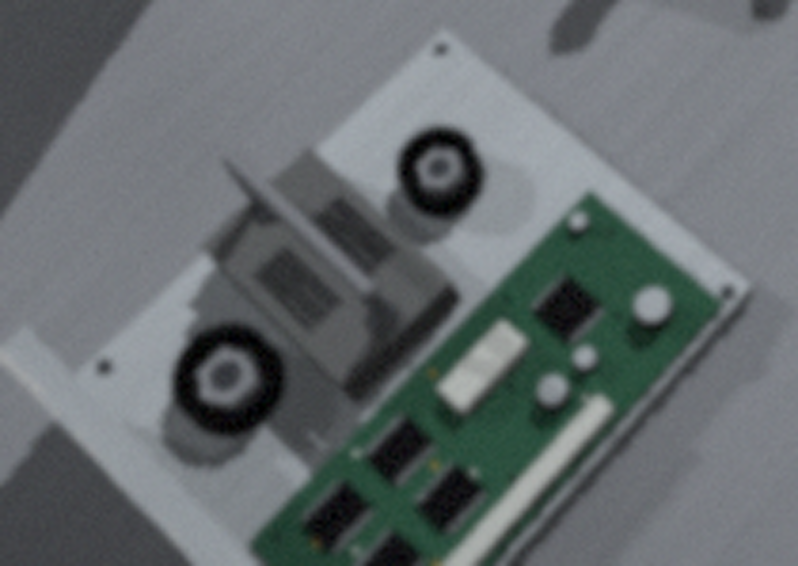

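```bash
cat > h.py <<'E'
import numpy as np, cv2, json
from scipy.optimize import least_squares
def cal(n):
    from plant import bot
    return bot.get_calibration(n)
C={}
def C_(n):
    if n not in C: C[n]=cal(n)
    return C[n]
def proj(n,P):
    c=C_(n);P=np.atleast_2d(np.asarray(P,float));V=np.array(c['view'])
    q=P@V[:3,:3].T+V[:3,3]; q=q*[1,-1,-1]
    K=np.array([[c['fx'],0,c['cx']],[0,c['fy'],c['cy']],[0,0,1]])
    return cv2.projectPoints(q.reshape(-1,1,3),np.zeros(3),np.zeros(3),K,np.array(c['distortion']))[0].reshape(-1,2)
def unproj(n,uv,z):
    c=C_(n);V=np.array(c['view'])
    K=np.array([[c['fx'],0,c['cx']],[0,c['fy'],c['cy']],[0,0,1]])
    u=cv2.undistortPoints(np.array(uv,float).reshape(-1,1,2),K,np.array(c['distortion'])).reshape(-1,2)
    d=np.c_[u,np.ones(len(u))]*[1,-1,-1]@V[:3,:3]
    o=-V[:3,:3].T@V[:3,3]
    return o+d*((z-o[2])/d[:,2])[:,None]
def pose2(p,L):
    c,s=np.cos(p[2]),np.sin(p[2]);L=np.atleast_2d(np.asarray(L,float))
    return np.c_[p[0]+c*L[:,0]-s*L[:,1],p[1]+s*L[:,0]+c*L[:,1],L[:,2]]
def fit(obs,p0):
    # obs: list (cam,local pt,uv)
    f=lambda p:np.concatenate([(proj(n,pose2(p,l))[0]-uv) for n,l,uv in obs])
    r=least_squares(f,p0,loss='soft_l1');return r.x,r.fun.reshape(-1,2)
def full(x0,y0,k,U): return ((U[0]+.5)/k-.5+x0,(U[1]+.5)/k-.5+y0)
E
python3 - <<'E'
from h import *
np.set_printoptions(precision=2,suppress=True)
T=lambda *U:np.array(full(315,120,5,U)); S=lambda *U:np.array(full(30,235,3.8,U))
obs=[('top',[130,150,20],T(57,122)),('top',[-130,150,20],T(86,600)),('top',[-55,80,39],T(222,458)),('top',[-55,-80,39],T(538,445)),
('scene',[-130,150,20],S(445,30)),('scene',[130,150,20],S(750,285)),('scene',[-55,80,39],S(440,168)),('scene',[-55,-80,39],S(226,378))]
u,r=fit(obs,[500,-300,0]);print('unit',u);print(r)
for n in('top','scene'):
  for y in(80,-80):
    print(n,y,[ (np.ptp(proj(n,pose2(u,[[-55+R*np.cos(a),y+R*np.sin(a),45] for a in np.arange(0,6.3,.1)])),axis=0)).round(1) for R in(20.25,24.25,28.25)])
for k,v in dict(cell=(284,121)).items(): print(k,unproj('top',[v],45))
# sockets: shank tops z=75 from top crop (215,145,k4)
for nm,U in dict(A=(170,75),B=(75,342),Cc=(308,320)).items(): print(nm,unproj('top',[full(215,145,4,U)],75))
np.save('unit.npy',u)
E
```

```text
unit [ 543.16 -227.64    0.01]
[[ 0.31  0.25]
 [ 0.85  1.81]
 [ 0.37 -0.07]
 [ 0.25  0.11]
 [ 0.31 -0.36]
 [ 1.08  0.47]
 [ 0.19  0.12]
 [ 0.48 -0.37]]
top 80 [array([16. , 15.8]), array([19.1, 18.9]), array([22.3, 22. ])]
top -80 [array([16.3, 15.9]), array([19.5, 19. ]), array([22.7, 22.2])]
scene 80 [array([18.2, 17. ]), array([21.8, 20.3]), array([25.4, 23.7])]
scene -80 [array([19.7, 19.4]), array([23.6, 23.2]), array([27.5, 27. ])]
cell [[732.44  36.98  45.  ]]
A [[613.86 111.18  75.  ]]
B [[446.79 174.9   75.  ]]
Cc [[456.35  29.81  75.  ]]
```

Run:
```python
import cv2
t=cv2.imread("pics/top0.png"); s=cv2.imread("pics/scene0.png")
def sv(im,x0,y0,x1,y1,k,n):
    c=cv2.resize(im[y0:y1,x0:x1],None,fx=k,fy=k,interpolation=cv2.INTER_CUBIC); c=cv2.convertScaleAbs(c,alpha=1.6)
    cv2.imwrite("pics/"+n,c)
sv(t,135,140,215,220,7,"t_st.png")
sv(s,265,90,345,205,5,"s_st.png")
sv(t,275,210,307,242,16,"t_C.png")
sv(s,180,175,220,240,9,"s_C.png")
sv(t,375,175,425,245,8,"t_cov.png")
```

```text
(no output)
```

View pics/t_st.png

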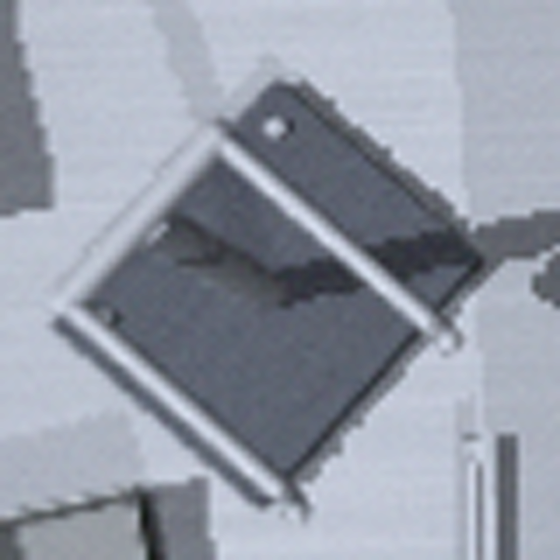

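View pics/s_st.png

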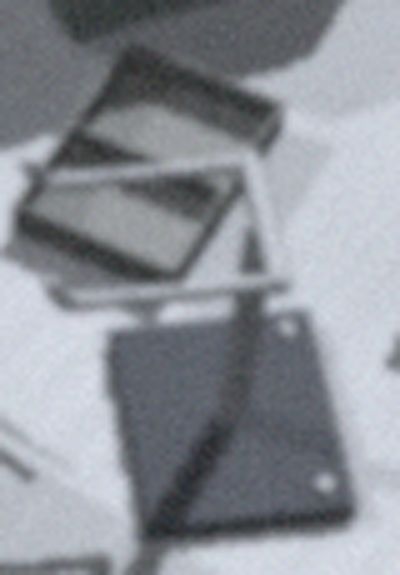

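View pics/t_C.png

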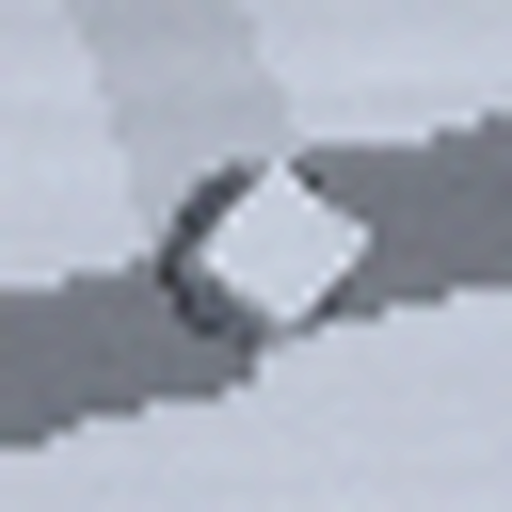

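View pics/s_C.png

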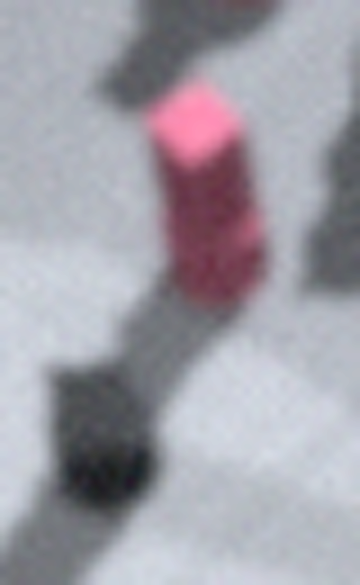

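View pics/t_cov.png

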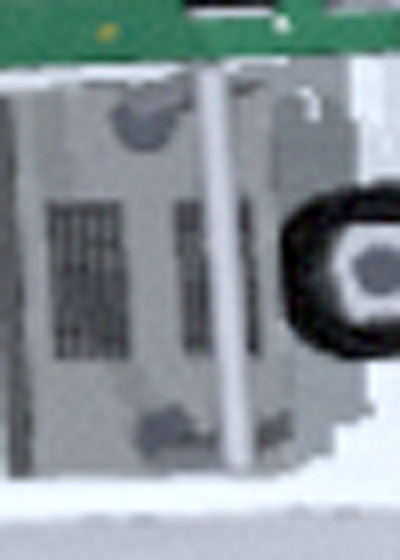

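Run:
```python
from h import *
np.set_printoptions(precision=3,suppress=True)
T=lambda *U:np.array(full(135,140,7,U)); S=lambda *U:np.array(full(265,90,5,U))
obs=[('top',[0,-36,170],T(222,140)),('top',[0,36,170],T(66,308)),('top',[-105,-36,185],T(448,338)),('top',[-105,36,185],T(296,505)),
('scene',[0,36,170],S(256,157)),('scene',[0,-36,170],S(283,285)),('scene',[-105,36,185],S(32,172)),('scene',[-105,-36,185],S(60,298))]
p,r=fit(obs,[600,350,.8]);print('stand',p);print(r)
np.save('stand.npy',p)
B=[[s*55,t*65,z] for z in(0,8) for s in(-1,1) for t in(-1,1)]
print('base top crop',((proj('top',pose2(p,B))-[135,140]+.5)*7).round().tolist()); print('scene',((proj('scene',pose2(p,B))-[265,90]+.5)*5).round().tolist())
# cover bar
T=lambda *U:np.array(full(375,175,8,U)); S=lambda *U:np.array(full(30,235,3.8,U))
for L in (56,61):
  obs=[('top',[L,0,114],T(208,70)),('top',[-L,0,114],T(238,464)),('scene',[-L,0,114],S(228,160)),('scene',[L,0,114],S(372,287))]
  b,r=fit(obs,[500,-230,0]);print('bar',b);print(r)
np.save('bar.npy',b)
u=np.load('unit.npy');print('nut axis',pose2(u,[[-55,0,25]]),u)
T=lambda *U:np.array(full(275,210,16,U))
c=unproj('top',[T(285,158),T(372,240),T(290,325),T(205,250)],75);print('C',c,c.mean(0))
d=c-c.mean(0);print(np.degrees(np.arctan2(d[:,1],d[:,0])),np.linalg.norm(d,axis=1))
m=c.mean(0)
print('scene pred mouth,28,75',proj('scene',[[m[0],m[1],z] for z in(0,28,75)]), 'crop', (proj('scene',[[m[0],m[1],z] for z in(0,28,75)])-[180,175]+.5)*9)
```

```text
stand [584.362 343.453   0.849]
[[-0.968 -0.556]
 [ 0.338 -0.603]
 [ 0.061 -0.8  ]
 [ 0.424  0.267]
 [-1.194  1.432]
 [-0.247 -0.501]
 [ 0.328 -0.802]
 [-0.281 -1.923]]
base top crop [[488.0, 260.0], [269.0, 514.0], [278.0, 85.0], [60.0, 335.0], [484.0, 256.0], [264.0, 513.0], [273.0, 81.0], [53.0, 333.0]]
scene [[151.0, 544.0], [107.0, 343.0], [361.0, 519.0], [306.0, 319.0], [152.0, 536.0], [108.0, 334.0], [363.0, 510.0], [308.0, 310.0]]
bar [ 486.707 -230.262    0.015]
[[-0.204  1.488]
 [ 0.646 -0.465]
 [ 1.162  0.122]
 [-0.287 -0.005]]
bar [ 486.477 -230.254    0.004]
[[-0.12  -0.501]
 [ 0.578  1.795]
 [-0.225 -1.598]
 [ 1.084  1.714]]
nut axis [[ 488.162 -228.239   25.   ]] [ 543.159 -227.643    0.011]
C [[469.209  27.506  75.   ]
 [456.162  14.569  75.   ]
 [443.424  27.782  75.   ]
 [455.331  40.462  75.   ]] [456.032  27.58   75.   ]
[ -0.321 -89.424 179.081  93.111] [13.178 13.011 12.61  12.901]
scene pred mouth,28,75 [[192.477 227.04 ]
 [191.235 221.554]
 [189.032 211.837]] crop [[116.789 472.858]
 [105.611 423.487]
 [ 85.792 336.033]]
```

```bash
cat >> h.py <<'E'
def down(psi,flip=False):
    f=(psi+np.pi/2)/2+(np.pi/2 if flip else 0)
    return [float(np.cos(f)),float(np.sin(f)),0.,0.]
E
python3 - <<'E'
from h import *
from plant import bot
np.set_printoptions(precision=3,suppress=True)
b=np.load('bar.npy');st=np.load('stand.npy')
bx,by=486.6,-230.2; psi=np.pi/2+.01
rest=pose2(st,[[-58,0,0]])[0]; app=pose2(st,[[-150,0,0]])[0];print(rest,app)
for fl in(0,1):
  print(bot.solve_ik([bx,by,95],down(psi,fl)), bot.solve_ik([*rest[:2],160],down(st[2],fl)),bot.solve_ik([*rest[:2],160],down(st[2]+np.pi,fl)),bot.solve_ik([456,27.6,40],down(np.pi/4,fl)))
E
```

```text
[546.055 299.904   0.   ] [485.292 230.825   0.   ]
[-0.078  0.238 -0.439  0.    -0.894 -1.483] None [ 0.815  0.307 -0.174  0.    -1.091  0.034] [ 0.494  0.188 -0.673  0.    -0.71  -2.85 ]
[-0.078  0.238 -0.439  0.    -0.894  1.658] [ 0.815  0.307 -0.174  0.    -1.091  0.034] None [ 0.494  0.188 -0.673  0.    -0.71   0.292]
```

Run:
```python
from h import *
from plant import bot
np.set_printoptions(precision=3,suppress=True)
bx,by=486.6,-230.2; q=down(np.pi/2+.01,1)
bot.move_ptp([bx,by,160],q); print(bot.read_state()['t'])
bot.move_gripper(50,35)
bot.line_to([bx,by,95],120)
im=bot.camera('scene');cv2.imwrite('pics/s1.png',im[:,:,::-1])
bot.move_gripper(0,40)
s=bot.read_state();print(s['t'],s['width'],s['tcp_pos'],s['contact_force'])
im=bot.camera('top');cv2.imwrite('pics/t1.png',im[:,:,::-1])
```

```text
1.95
4.3 7.247351621853204 [ 486.673 -230.286   95.067] [-0.829 -0.596  0.549]
```

Run:
```python
from h import *
from plant import bot
np.set_printoptions(precision=3,suppress=True)
bot.line_to([486.6,-230.2,125],80)
s=bot.read_state();print(s['t'],s['width'],s['tcp_pos'],s['contact_force'])
a=bot.camera('scene')[:,:,::-1];b=bot.camera('top')[:,:,::-1]
A=cv2.resize(a[190:384,0:240],None,fx=1.65*1.6,fy=1.65*1.6)
cv2.imwrite('pics/s2.png',A)
cv2.imwrite('pics/t2.png',cv2.resize(b[110:270,300:480],None,fx=3.5,fy=3.5))
```

```text
4.875 7.283899799716965 [ 486.448 -230.012  124.904] [-0.386  0.957 -3.668]
```

View pics/s2.png

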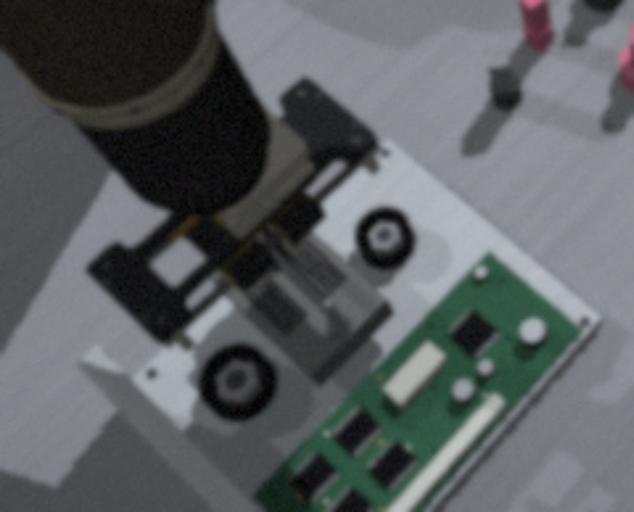

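View pics/t2.png

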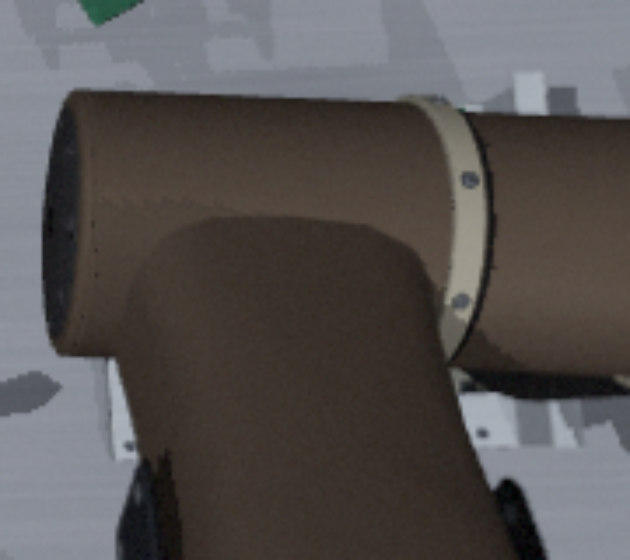

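Run:
```python
from h import *
from plant import bot
np.set_printoptions(precision=3,suppress=True)
st=np.load('stand.npy'); q=down(st[2],1)
app=pose2(st,[[-155,0,0]])[0]
bot.line_to([486.6,-230.2,195],150)
bot.line_to([app[0],app[1],195],230,ori=q)
s=bot.read_state();print(s['t'],s['width'],s['tcp_pos'],s['contact_force'])
a=bot.camera('scene')[:,:,::-1];b=bot.camera('top')[:,:,::-1]
cv2.imwrite('pics/s3.png',cv2.resize(a[20:260,130:390],None,fx=2.5,fy=2.5))
cv2.imwrite('pics/t3.png',cv2.resize(b,None,fx=1.5,fy=1.5))
c=b[110:260,340:470];cv2.imwrite('pics/t3u.png',cv2.resize(b[170:250,340:445],None,fx=7,fy=7,interpolation=cv2.INTER_CUBIC))
cv2.imwrite('pics/s3u.png',cv2.resize(a[265:360,60:165],None,fx=6,fy=6,interpolation=cv2.INTER_CUBIC))
```

```text
7.7333 7.093581445462029 [481.928 226.469 194.997] [-0.447 -0.009 -3.24 ]
```

View pics/s3.png

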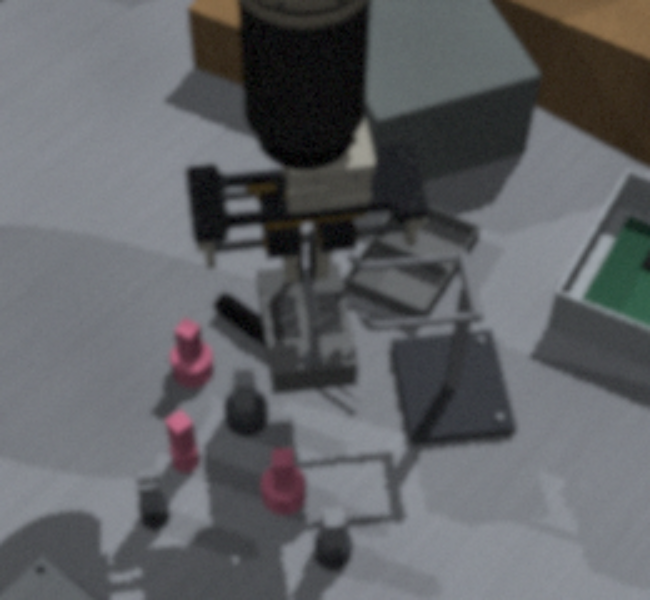

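View pics/t3.png

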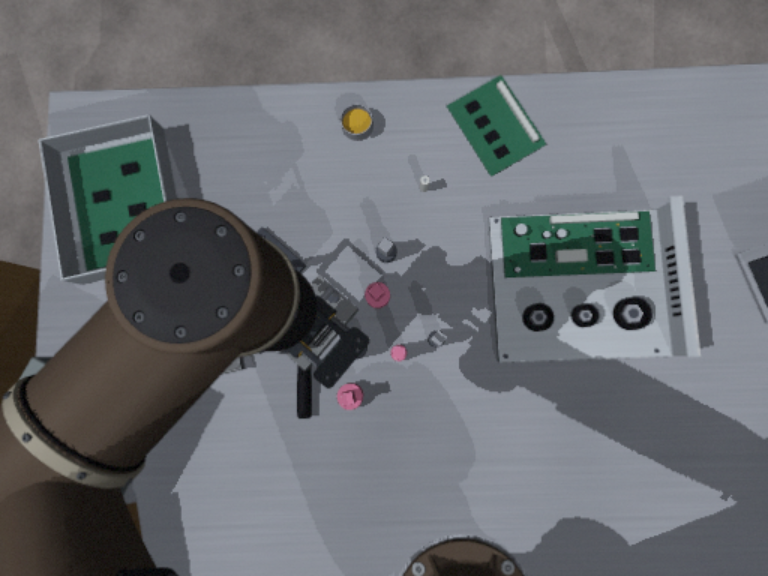

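View pics/t3u.png

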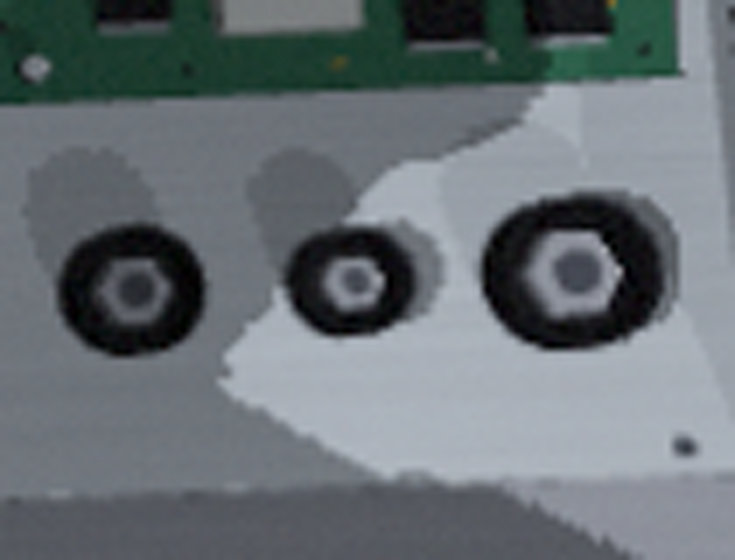

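View pics/s3u.png

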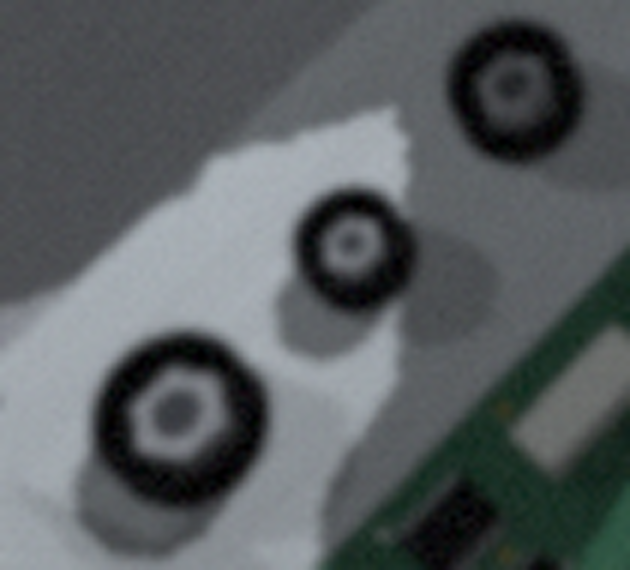

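Run:
```python
from h import *
from plant import bot
np.set_printoptions(precision=3,suppress=True)
st=np.load('stand.npy'); q=down(st[2],1)
r=pose2(st,[[-58,0,0]])[0]
bot.line_to([r[0],r[1],191],120)
s=bot.read_state();print(s['t'],s['tcp_pos'],s['contact_force'])
a=bot.camera('scene')[:,:,::-1]
cv2.imwrite('pics/s4.png',cv2.resize(a[40:220,200:390],None,fx=3.2,fy=3.2))
```

```text
8.7917 [545.661 299.491 190.903] [-0.237  0.043 -2.915]
```

View pics/s4.png

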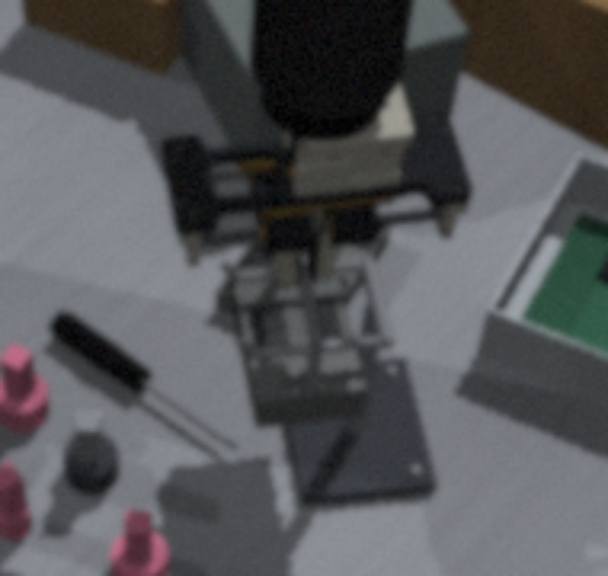

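Cover is inside the hook with the bar above the prongs; lowering with a force check.

Run:
```python
from h import *
from plant import bot
np.set_printoptions(precision=3,suppress=True)
st=np.load('stand.npy'); r=pose2(st,[[-58,0,0]])[0]
bot.line_to([r[0],r[1],166],80)
for z in np.arange(164,153,-1.5):
    bot.line_to([r[0],r[1],z],30); s=bot.read_state();print(z,s['t'],s['tcp_pos'],s['contact_force'])
    if s['contact_force'][2]>2: break
```

```text
164.0 9.5583 [546.184 300.006 164.221] [ 0.399 -0.391 -1.954]
162.5 9.8083 [546.019 299.894 162.489] [ 0.039 -0.537 -2.892]
161.0 10.0583 [545.998 299.842 160.853] [-0.239 -0.229 -2.069]
159.5 10.3083 [546.279 300.012 159.85 ] [ 0.454 -1.13  -0.412]
158.0 10.5583 [546.421 300.064 159.496] [-3.597 -0.521  8.253]
```

Run:
```python
from h import *
from plant import bot
np.set_printoptions(precision=3,suppress=True)
st=np.load('stand.npy'); r=pose2(st,[[-58,0,0]])[0]
bot.line_to([r[0],r[1],159.8],30)
bot.move_gripper(30)
bot.line_to([r[0],r[1],215],120)
s=bot.read_state();print(s['t'],s['tcp_pos'],s['contact_force'],s['width'])
bot.line_to([470,120,190],250,ori=down(np.pi/4,1))
s=bot.read_state();print(s['t'],s['tcp_pos'],s['contact_force'],s['width'])
a=bot.camera('scene')[:,:,::-1];b=bot.camera('top')[:,:,::-1]
cv2.imwrite('pics/s5.png',cv2.resize(a[60:260,170:370],None,fx=3,fy=3))
cv2.imwrite('pics/t5.png',cv2.resize(b,None,fx=1.5,fy=1.5))
```

```text
12.05 [545.665 299.758 214.465] [-0.382 -0.623  0.184] 30.126252896138297
12.9917 [470.789 120.811 190.152] [0.213 0.816 0.396] 30.027412695325655
```

View pics/s5.png

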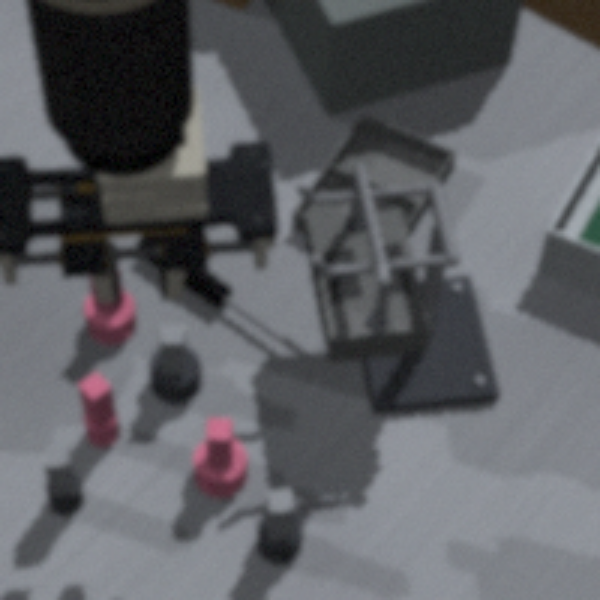

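View pics/t5.png

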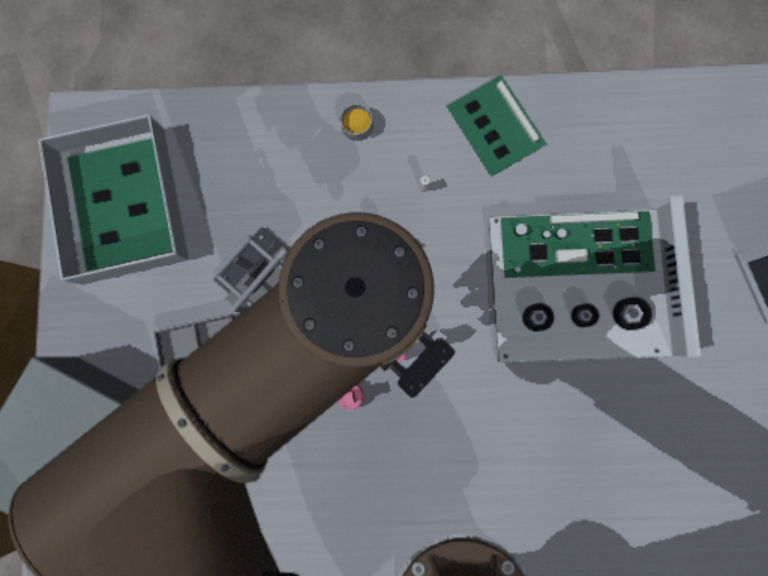

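```bash
python3 - <<'E'
from h import *
np.set_printoptions(precision=2,suppress=True)
T=lambda *U:np.array(full(340,170,7,U)); S=lambda *U:np.array(full(60,265,6,U))
obs=[('top',[-55,0,39],T(357,281)),('top',[-55,80,39],T(136,290)),('top',[-55,-80,39],T(577,271)),
('scene',[-55,0,39],S(351,242)),('scene',[-55,80,39],S(513,87)),('scene',[-55,-80,39],S(178,411))]
u=np.load('unit.npy')
p,r=fit(obs,u);print(p,pose2(p,[[-55,0,25]]));print(r)
for c in('top','scene'):
  o=[x for x in obs if x[0]==c];p,r=fit(o,u);print(c,p,pose2(p,[[-55,0,25]]));print(r)
print('pinks',unproj('top',[(266,235)],75))
E
python3 - <<'E'
import sys;sys.path.insert(0,'.')
from h import *
from plant import bot
np.set_printoptions(precision=3,suppress=True)
for fl in(0,1):
  for d in(45.6,135.6): print(fl,d,bot.solve_ik([456,27.6,39],down(np.radians(d),fl)))
E
```

```text
[ 542.74 -227.43    0.01] [[ 487.74 -227.95   25.  ]]
[[ 0.11  0.37]
 [ 0.26  0.25]
 [ 0.35  0.64]
 [ 0.44  0.29]
 [ 0.53 -0.29]
 [ 0.28  0.38]]
top [ 543.83 -226.56    0.02] [[ 488.84 -227.42   25.  ]]
[[-0.13 -0.05]
 [ 0.04  0.03]
 [ 0.09  0.02]]
scene [ 541.81 -227.99    0.01] [[ 486.81 -228.31   25.  ]]
[[ 0.03  0.15]
 [ 0.22 -0.35]
 [-0.23  0.14]]
pinks [[432.55  94.16  75.  ]]
0 45.6 [ 0.494  0.19  -0.674  0.    -0.707 -2.839]
0 135.6 [ 0.494  0.19  -0.674  0.    -0.707 -1.269]
1 45.6 [ 0.494  0.19  -0.674  0.    -0.707  0.302]
1 135.6 [ 0.494  0.19  -0.674  0.    -0.707  1.873]
```

Run:
```python
from h import *
from plant import bot
np.set_printoptions(precision=3,suppress=True)
x,y=456.,27.6
q1=down(np.radians(135.6),1);q2=down(np.radians(45.6),1)
bot.move_ptp([x,y,110],q1)
bot.move_gripper(36)
bot.line_to([x,y,40],120)
a=bot.camera('scene')[:,:,::-1]
cv2.imwrite('pics/s6.png',cv2.resize(a[160:270,140:260],None,fx=5,fy=5))
s=bot.read_state();print(s['t'],s['tcp_pos'],s['contact_force'],s['width'])
```

```text
15.8083 [456.628  27.848  40.675] [0.267 0.444 0.452] 36.05244769681349
```

View pics/s6.png

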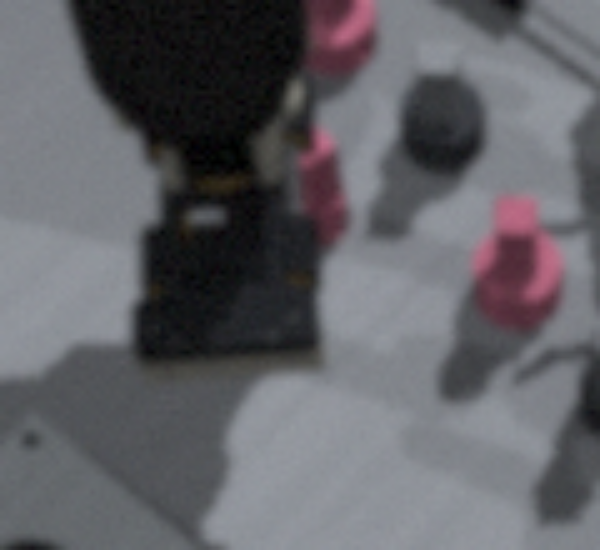

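Run:
```python
from h import *
from plant import bot
np.set_printoptions(precision=3,suppress=True)
x,y=456.,27.6
q1=down(np.radians(135.6),1);q2=down(np.radians(45.6),1)
def P(k): s=bot.read_state();print(k,s['t'],s['tcp_pos'],s['contact_force'],s['moment'],s['width'])
bot.move_gripper(0,20);P('g1')
bot.move_gripper(36);bot.move_ptp([x,y,40],q2);P('rot')
bot.move_gripper(0,50);P('g2')
bot.line_to([x,y,140],150);bot.pause(.2);P('up')
a=bot.camera('scene')[:,:,::-1]
cv2.imwrite('pics/s7.png',cv2.resize(a[120:270,120:270],None,fx=4,fy=4))
```

```text
g1 16.2333 [456.415  27.772  40.417] [0.211 0.462 2.026] [-0.012  0.106 -0.026] 20.134711146532723
rot 18.1833 [456.021  27.611  40.009] [ 0.636  0.411 -0.333] [ 0.002  0.18  -0.036] 36.074799227825125
g2 18.6167 [455.956  27.594  39.963] [ 0.677 -0.194  0.352] [ 0.009  0.192 -0.   ] 19.17251420646121
up 19.6333 [455.429  27.36  139.038] [ 0.266 -0.078 -1.905] [-0.027  0.133 -0.029] 19.608979077955947
```

View pics/s7.png

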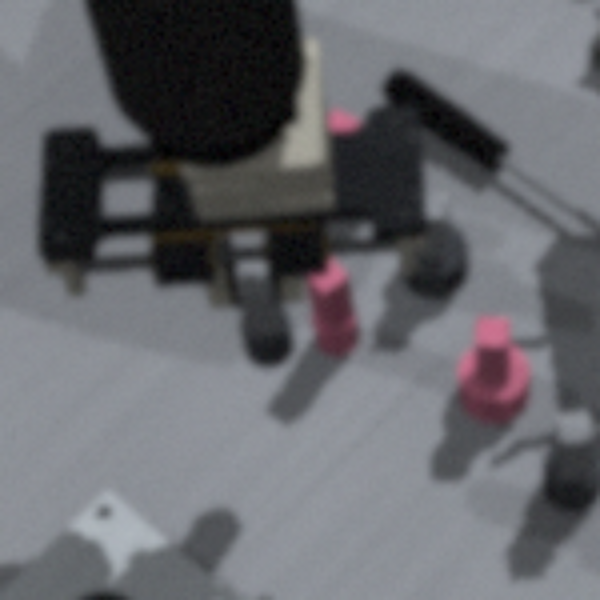

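Run:
```python
from h import *
from plant import bot
np.set_printoptions(precision=3,suppress=True)
def P(k): s=bot.read_state();print(k,round(s['t'],2),s['tcp_pos'],s['contact_force'],s['moment'],s['width']);return s
x,y=487.8,-228.
q=down(np.radians(60.75),1)
bot.line_to([x,y,130],230,ori=q)
bot.line_to([x,y,92],100)
bot.pause(.15);s=P('pre');f0=s['contact_force'][2]
a=bot.camera('scene')[:,:,::-1]
cv2.imwrite('pics/s8.png',cv2.resize(a[260:370,60:170],None,fx=5.4,fy=5.4,interpolation=cv2.INTER_CUBIC))
```

```text
pre 21.63 [ 488.46  -227.985   92.808] [-0.438  0.521 -1.833] [-0.054  0.152 -0.079] 19.527421232593376
```

View pics/s8.png

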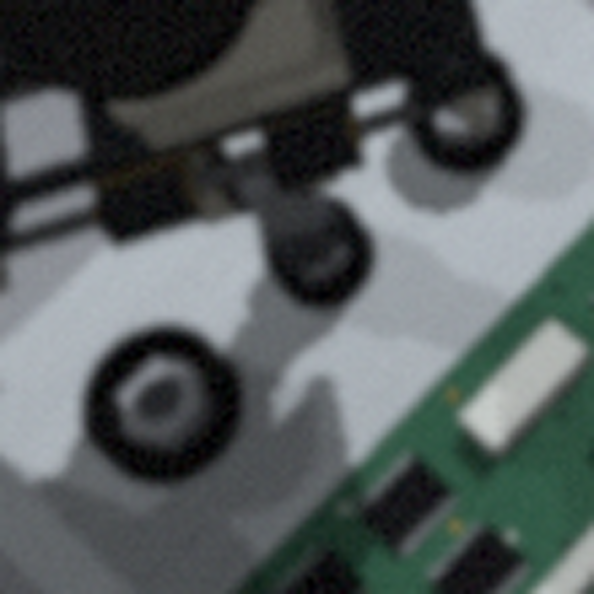

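Run:
```python
from h import *
from plant import bot
np.set_printoptions(precision=2,suppress=True)
x,y=487.8,-228.
for z in np.arange(88,76,-1.5):
    bot.line_to([x,y,z],25); s=bot.read_state();f=s['contact_force'];print(z,round(s['t'],2),s['tcp_pos'],f,s['moment'])
    if f[2]>6: break
```

```text
88.0 21.99 [ 487.65 -228.04   87.86] [ 0.2  -0.73 -2.17] [ 0.03  0.14 -0.01]
86.5 22.24 [ 487.74 -228.02   86.4 ] [ 1.12 -0.09 -2.97] [-0.07  0.2   0.  ]
85.0 22.49 [ 487.72 -227.99   84.87] [ 0.19 -0.22 -1.93] [-0.08  0.14 -0.01]
83.5 22.74 [ 487.71 -227.99   83.37] [ 0.55 -1.31 -2.03] [-0.05  0.2   0.  ]
82.0 22.99 [ 487.75 -227.99   81.9 ] [ 0.14  0.55 -1.7 ] [-0.04  0.2  -0.02]
80.5 23.24 [ 487.74 -227.99   80.38] [-0.35 -0.34 -1.73] [-0.03  0.17 -0.06]
79.0 23.49 [ 487.72 -227.97   78.9 ] [-0.21  0.24 -2.  ] [-0.06  0.16  0.04]
77.5 23.74 [ 487.7  -227.98   77.37] [-0.56  0.04 -1.59] [-0.09  0.17  0.04]
```

Run:
```python
from h import *
from plant import bot
np.set_printoptions(precision=2,suppress=True)
x,y=487.8,-228.
for z in np.arange(76,61,-1.5):
    bot.line_to([x,y,z],25); s=bot.read_state();f=s['contact_force'];print(z,round(s['t'],2),s['tcp_pos'],f,s['moment'],s['width'])
    if f[2]>8: break
```

```text
76.0 23.99 [ 487.91 -227.97   75.98] [-0.   -0.15 -0.82] [ 0.09  0.06 -0.04] 19.76458812616731
74.5 24.24 [ 488.07 -227.98   74.71] [0.46 1.   1.43] [ 0.37  0.13 -0.03] 19.49794665666803
73.0 24.49 [ 488.   -227.99   73.1 ] [0.53 0.92 3.39] [0.38 0.03 0.07] 19.998942751696386
71.5 24.74 [ 488.18 -228.06   71.96] [-0.14  1.46  4.92] [ 0.64  0.35 -0.  ] 19.392903072274954
70.0 24.99 [ 488.41 -228.21   70.99] [-0.95  2.36  8.93] [0.83 0.76 0.02] 19.11935643640561
```

Run:
```python
from h import *
from plant import bot
np.set_printoptions(precision=2,suppress=True)
x,y=487.8,-228.
bot.line_to([x,y,79],60)
s=bot.read_state();print(s['tcp_pos'],s['contact_force'],s['moment'],s['width'])
bot.move_ptp([x,y,79],down(np.radians(30.75),1))
s=bot.read_state();print(s['t'],s['tcp_pos'],s['contact_force'],s['moment'],s['width'])
for z in np.arange(77.5,61,-1.5):
    bot.line_to([x,y,z],25); s=bot.read_state();f=s['contact_force'];print(z,round(s['t'],2),s['tcp_pos'],f,s['moment'],s['width'])
    if f[2]>8: break
```

```text
[ 487.69 -228.11   79.24] [ 0.43  0.33 -1.49] [-0.07  0.21 -0.03] 19.513313823497707
25.8583 [ 487.5  -228.03   78.8 ] [-0.23 -0.26 -1.89] [ 0.05  0.11 -0.02] 19.878701708939186
77.5 26.11 [ 487.64 -227.99   77.33] [ 0.3   0.31 -1.61] [0.04 0.14 0.  ] 19.85547675317649
76.0 26.36 [ 487.7  -227.98   75.87] [ 0.03 -0.12 -1.54] [-0.05  0.17 -0.03] 19.35182687356767
74.5 26.61 [ 487.72 -227.97   74.39] [-0.72  0.77 -1.69] [-0.05  0.09 -0.03] 19.525476331522754
73.0 26.86 [ 487.7  -228.     72.89] [-0.54 -0.33 -1.96] [ 0.    0.11 -0.02] 19.63361126185968
71.5 27.11 [ 487.74 -228.     71.38] [-0.04  0.34 -2.42] [-0.03  0.12 -0.  ] 19.58209860422391
70.0 27.36 [ 487.72 -227.99   69.9 ] [ 0.07  0.25 -1.92] [-0.03  0.18  0.05] 19.41514073024083
68.5 27.61 [ 487.68 -227.99   68.39] [-0.77 -0.05 -2.2 ] [0.02 0.17 0.02] 19.72949292694602
67.0 27.86 [ 487.69 -227.99   66.87] [ 0.59 -0.1  -2.13] [-0.05  0.17  0.01] 19.58712996457424
65.5 28.11 [ 487.71 -227.98   65.4 ] [-0.23  0.69 -1.84] [ 0.02  0.12 -0.02] 19.403564264382055
64.0 28.36 [ 488.14 -228.26   64.91] [-2.06  0.75  5.98] [0.31 1.05 0.03] 19.520445004031753
62.5 28.61 [ 488.45 -228.56   64.84] [-4.99  1.9  19.14] [0.93 2.46 0.02] 19.669515949628206
```

Run:
```python
from h import *
from plant import bot
np.set_printoptions(precision=2,suppress=True)
bot.line_to([487.9,-228.1,63.8],25); bot.pause(.5)
s=bot.read_state();print(s['t'],s['tcp_pos'],s['contact_force'],s['moment'],s['width'],s['eef_rot'])
a=bot.camera('scene')[:,:,::-1];b=bot.camera('top')[:,:,::-1]
cv2.imwrite('pics/s9.png',cv2.resize(a,None,fx=1.55,fy=1.55))
cv2.imwrite('pics/s9u.png',cv2.resize(a[260:370,60:170],None,fx=5,fy=5,interpolation=cv2.INTER_CUBIC))
```

```text
29.3583 [ 488.56 -228.48   64.86] [-2.35  1.54  9.47] [ 0.21  1.12 -0.06] 19.41439846314692 [ 0.87 -0.49  0.    0.  ]
```

View pics/s9.png

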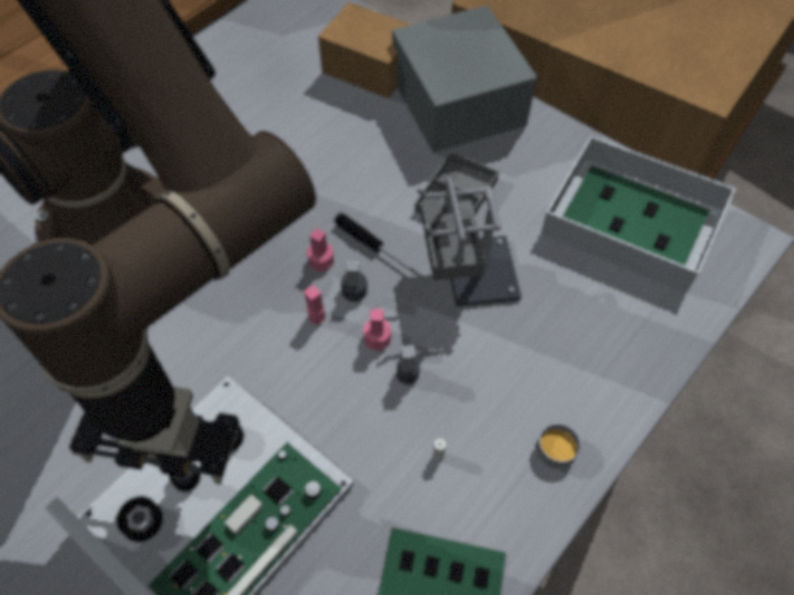

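View pics/s9u.png

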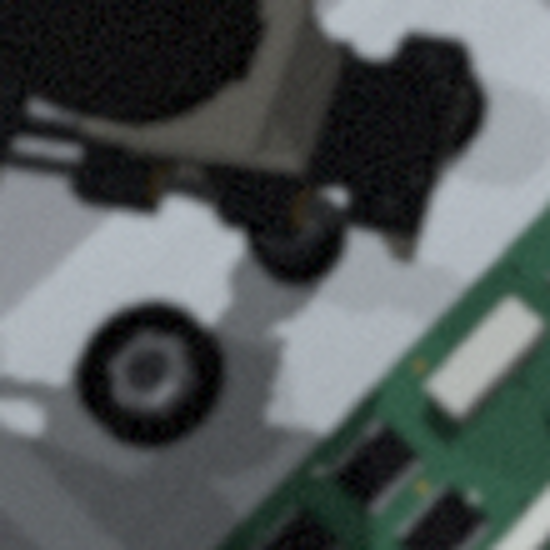

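Run:
```python
from plant import bot
bot.close_job(); s=bot.read_state(); print(s['t'],s['tcp_pos'],s['contact_force'],s['width'])
```

```text
the job is handed in; nothing more can be done
the job is handed in; nothing more can be done
```

The job is handed in at about 29.4 s of the 67 s. The cover is hung and let go, and the small socket is gripped on the middle nut, as far as my checks show.

- **Cover:** The last scene picture shows it hanging by its handle across both prongs, with nothing touching it.
- **Choosing the socket:** I tried only one socket. The outer collars measured medium and large, and the picture with the cover off showed the small nut in the middle. I took the real dark small socket at pixel (291,226) in the top view, not its pink look-alike at (266,235).
- **Fitting:** The first descent jammed part way because the hex was 30° out of line. I lifted the socket, turned it 30°, and it then slid down with no extra force. It stopped at TCP z 64.9 mm; 65 mm is home.
- **Final state:** The push is about 9.5 N downward and the grip about 50 N. I estimate the socket is within 1 mm of the nut's axis.
- **Other things:** The medium and large sockets and the look-alikes were never touched. In the last picture the two sockets stand upright, and the screwdriver and cell look unmoved. The tray is partly hidden behind the hung cover, so I could not see all of it.

Nothing was left failing. The two cameras disagreed by about 2 mm on the nut's position; I used their combined estimate and it proved good enough.

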